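# Load a bracket under the leaf spring of a tack-welding jig

### The arm

A 6-joint arm with a two-finger parallel gripper is mounted at the origin on the work surface. World frame = base frame: x ahead of the robot, y to its left, z up, the work surface at z = 0. Lengths are in mm, angles in rad, forces in N, time in s.
With the tool pointing down it reaches from about 350 to 875 mm from the base axis. Payload 4.2 kg.
Tool frame: the origin (TCP) lies midway between the tips of the shut fingers; the grasp point (between the pads) lies 19 mm behind it; z points along the fingers, y is the line along which they close (so a half turn about z gives the same grasp; the last joint's range is limited). The gripper opens to 85 mm and grips with 20 to 120 N. Pads are 22 mm wide; open, the fingers measure 114 mm over their backs; the gripper's body (76 mm by 85 mm) begins 54 mm behind the grasp point. The pads swing forward as they close: fully open they stand 13 mm farther back than shut.
Start: joints at [-0.844, 0.385, 0.008, 0, -1.194, -0.259], TCP at [281.838, -557.823, 231.312] pointing down, gripper open.
Joint ranges: [-3.14, 3.14], [-1.21, 2.06], [-1.07, 1.41], [-3.16, 2.05], [-2.99, -0.16], [-3.1, 3.1]. Speed limits (rad/s): [2.79, 2.79, 3.14, 3.14, 3.14, 3.14].

### API

Orientations are given as a unit quaternion [x, y, z, w].
In Python, from bench import arm gives the robot as it stands.
- The arm moves only by the tool send_rows, never from a script. Its argument "targets" is a list of rows, each an object of numbers: "gripper": the gripper command: -1 is fully open, 1 is shut, values between are in proportion; "x", "y", "z": the shift along the tool's x, y, z in cm; "ax", "ay", "az": the turn, a rotation vector about the tool's x, y, z in degrees. A call has 1 to 5 rows; each row shifts and turns the commanded pose from where the row before left it, along the tool's axes as they then stand; what a row does not reach is not made up. A row lasts 1/12 s, in which the tool goes at most 41.7 mm and 7.16 degrees, less where a joint would pass 70% of its speed; a pose out of reach is approached as far as the arm can. A call is refused whole if a number of a shift passes 4.17 or a number of a turn 7.16, either way. A call with a gripper value outside its range is refused whole. The fingers move at their own pace and stop on an object; the grip force is fixed at half the most. Time passes only in rows, so rows that do not move let the fingers close. It gives the time, the measured TCP pose, the force, the opening and the grip force at its end, in the units of the state.
- arm.read_state(): the state, without advancing time (a new reading comes with each control period).
- arm.get_image(name): name is "side" or "top" or "wrist"; returns (picture, depth): 400x640x3 uint8, red, green, blue; 400x640 float32, mm along the optical axis (not along the pixel's ray), 0 where there is no reading.
- arm.camera_model(name): a dict with "fx", "fy", "cx", "cy" (pixels), "cam_to_world" (4x4, takes a point from camera to world coordinates). Camera axes: x right, y down, z forward; pixel columns grow to the right and rows downward; lengths in mm; the calibration is good to about 2 mm. A picture is of the moment at which its call begins: read the wrist's pose just before it. camera_model takes no time and is no camera call; for the wrist camera it gives the pose at the moment of the call.
- arm.job_done(): hands the job in; it is judged then, once.
Trained networks look in the newest picture that a camera, given by its name, has taken for a name from the list of things; names that differ only in an ending like _2 or _b are one class to them, and where a whole thing is asked for, a point or a joint stands for the part that bears it (a point fixed in the world has none). Each returns a list of dicts, best first, with "score" (0 to 1); they miss things now and then, are a little off and sometimes report something else, mostly with a low value. They report only what shows in the picture. A call takes as long as a camera call. They do not tell look-alikes from the thing itself.
- arm.boxes_of(camera, thing): "rect" ([left, top, width, height] in pixels, round what is visible of it).
The state is a dict: "clock": time; "joints": joint angles; "joint_vel": joint speeds; "joint_efforts": joint torques, N m; "position": TCP position; "ee_rot": TCP orientation; "contact_force": force on the tool from outside, world axes, zero at the start; "wrist_torque": the same for the moment, N m; "gripper_width": finger opening in mm; "grasp_force": force on a finger pad.
Only numpy, scipy, OpenCV 4.12 (cv2) and the standard library are available. Lean on these libraries where they do the work, as an engineer would, in place of code of your own. Each camera call takes 0.05 s, during which the arm holds its last target. There are 200 camera calls.

### The job

Load the bracket into the welding jig without lifting it out of the channel: with your fingertips press its base plate down hard, against the push of the copper shoe, until it lies flat on the bed, and still pressing slide it along the channel so that its front edge goes under the leaf spring and on to the end stop. Then let go: it must stay flat and fully home, held by the spring. Do not bend the spring far up, and leave all other things alone.

Things in the scene. Friction and masses are not known exactly. Their poses are not given: they have to be found in the camera images.
- jig_stop (a point): Foot of the jig's end stop: where the yellow stop block's face meets the level bed, mid-channel, 30 mm above the table. Axes: x along the channel towards the stop (the way to slide), y across, z up. Channel: 285 mm back from here, 64 mm wide between rails 18 mm high, 12 mm thick. Block: to x = +45 mm, 88 mm wide, 32 mm above the bed. On the +y side the 12 mm base plate is a shelf.
- bracket: The bracket to load: plate 160 (x) x 60 (y) x 6 mm, ends rounded, with an upright lug across its middle (8 mm along x, 40 mm wide, top 46 mm above the underside); about 0.5 kg; oiled steel on steel, friction about 0.2. Origin: centre of the underside; x to its front edge (nearest the leaf spring), z up. Starts in the channel, rear edge on the bed, front edge held up about 15 mm by the shoe.
- bracket_front (a point): The middle of the bracket's front bottom edge, 80 mm ahead of its origin. It starts 73 to 91 mm short of the stop.
- bracket_press (a point): A good place to press: on top of the plate, mid-width, 28 mm behind the bracket's origin, 24 mm behind the rear face of the lug; fingertips sliding forward from here come against the lug and push it. 76 mm of clear plate lie behind the lug. Pressing flat here takes about 10 N at the start, less as the bracket goes in; sliding it then takes about 5 to 17 N.
- shoe (a joint): Height in m of the sprung copper earth shoe above the bed: 0 flush, 0.014 free. A rounded bar, 40 mm wide, in mid-channel 105 mm short of the stop; it pushes the bracket up with about 4.7 N when free, 6.8 N when flush.
- leaf (a joint): Angle in rad by which the dark blue leaf spring is lifted: 0 free, about 0.06 riding on the plate. 34 mm wide, it comes from the stop block's top 24 mm above the bed, slopes down against the sliding direction to a rounded toe 48 mm short of the stop and 2.5 mm above the bed, then turns up in a lip. Presses down with about 6 N free, 10 N on the plate.
- leaf_lip (a point): The end of the leaf spring's upturned lip, which faces the bracket: 68 mm short of the stop, its underside 9 mm above the bed when free. The plate goes below it only when pressed flat; raised by the shoe it would ride over it.
- magnet_square: Bystander: red magnetic welding square, 70 x 60 x 18 mm, lying on the jig's side shelf. Origin under its middle.
- setting_block: Bystander: ground steel block 30 x 30 x 50 mm standing on the jig's side shelf. Origin under its middle.
- spare_bracket: Bystander: a second bracket of the same kind, lying on the table to the right of the jig. Origin: centre of its underside.
- wire_brush: Bystander: wire brush 200 mm long lying on the table at the right. Origin under its middle.
- chipping_hammer: Bystander: chipping hammer 260 mm long lying on the table at the left. Origin under the middle of its length, axis x along the handle to the head.
- spray_bottle: Bystander: white plastic bottle with a red cap and blue label, 68 mm across, 170 mm tall, standing on the table at the left. Origin under its middle.
- nut_tin: Bystander: open aluminium tin, 76 mm across, 75 mm tall, standing on the table at the left. Origin under its middle.
Things that resemble listed ones, but are neither listed nor needed, are in the scene too. What is shaped like the bracket but pink is not meant.

How it is judged:
By the outcome, as a careful person would: the job done as asked, in the order asked, and still so for the second after the job is handed in, with the robot touching nothing.
It also fails if it takes over 38 s, if anything falls off the work surface, if the arm or the gripper's body presses on something with over 40 N, if the wrist force passes 120 N, or if a joint passes its speed limit or range.

## Working session

There is one attempt and no reset: what is moved stays moved. The work goes in short steps, Python scripts to look and compute and a tool call to move; the robot and the scene stay as the last step left them, time stands still between calls to the robot, and variables do not carry over. Pictures are saved under pics/ and viewed, at most 10 in all, crops included, and the job is handed in when it is done.

Besides the shell and the picture viewer there is one more tool, called after "Request:" as name(argument=value, ...) on one line, values as JSON. send_rows: Moves the arm, as the interface text tells. Its arguments: {"type":"object","properties":{"targets":{"type":"array"}},"required":["targets"]}

```bash
mkdir -p pics; python3 - <<'E'
from bench import arm
import cv2,numpy as np
for c in ["top","side"]:
    p,d=arm.get_image(c); cv2.imwrite(f"pics/{c}0.png",p[:,:,::-1]); np.savez(f"{c}0.npz",p=p,d=d)
    m=arm.camera_model(c); print(c,m['fx'],m['fy'],m['cx'],m['cy'],np.round(m['cam_to_world'],3).tolist())
    for t in ["bracket","jig_stop","leaf","shoe"]:
        try: print(t,[(round(b['score'],2),[round(v) for v in b['rect']]) for b in arm.boxes_of(c,t)][:4])
        except Exception as e: print(t,e)
print(arm.read_state())
E
```

```text
top 397.15163005800036 397.15163005800036 320.6379984155887 200.91717852908948 [[0.014, -0.994, 0.107, 372.135], [-1.0, -0.015, -0.006, 53.327], [0.007, -0.107, -0.994, 1136.031], [0.0, 0.0, 0.0, 1.0]]
bracket [(0.82, [391, 151, 59, 44]), (0.82, [391, 250, 49, 57]), (0.69, [344, 162, 25, 67]), (0.58, [232, 204, 56, 50])]
jig_stop [(0.75, [301, 116, 81, 126])]
leaf [(0.57, [349, 134, 22, 28])]
shoe []
side 421.2410449024954 421.2410449024954 318.33517663945787 195.57656000108588 [[-0.966, -0.184, 0.183, 240.227], [-0.26, 0.671, -0.695, 967.246], [0.005, -0.719, -0.695, 972.204], [0.0, 0.0, 0.0, 1.0]]
bracket [(0.91, [310, 230, 37, 45]), (0.74, [304, 134, 27, 29]), (0.56, [375, 153, 44, 28])]
jig_stop [(0.7, [246, 153, 113, 72])]
leaf [(0.5, [274, 162, 21, 15])]
shoe []
{'clock': 0.5, 'joints': array([-8.44408565e-01,  3.84723694e-01,  7.85404292e-03, -3.88771022e-05,
       -1.19403617e+00, -2.58616165e-01]), 'joint_vel': array([-0.0013755 ,  0.00047955, -0.00034491,  0.00160651, -0.00105109,
       -0.00094201]), 'joint_efforts': array([ 1.57646041e-04, -3.91690850e+01,  1.88443387e+01,  4.18708026e+00,
       -7.26528087e-04,  3.23197895e-06]), 'position': array([ 281.82032754, -557.79402718,  231.27396124]), 'ee_rot': array([-2.31752306e-01,  9.72774828e-01,  5.67849057e-05, -9.95849160e-06]), 'contact_force': array([ 0.93834228,  0.10347104, -0.13510763]), 'wrist_torque': array([ 0.02681239, -0.00529489,  0.01164169]), 'grasp_force': 0.0, 'gripper_width': 85.30083449044504}
```

```bash
python3 - <<'E'
import cv2,numpy as np
a=cv2.imread("pics/top0.png"); cv2.imwrite("pics/topc.png",cv2.resize(a[90:330,200:480],None,fx=2.5,fy=2.5,interpolation=cv2.INTER_CUBIC)[:600,:700])
E
```

```text
(no output)
```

View pics/topc.png

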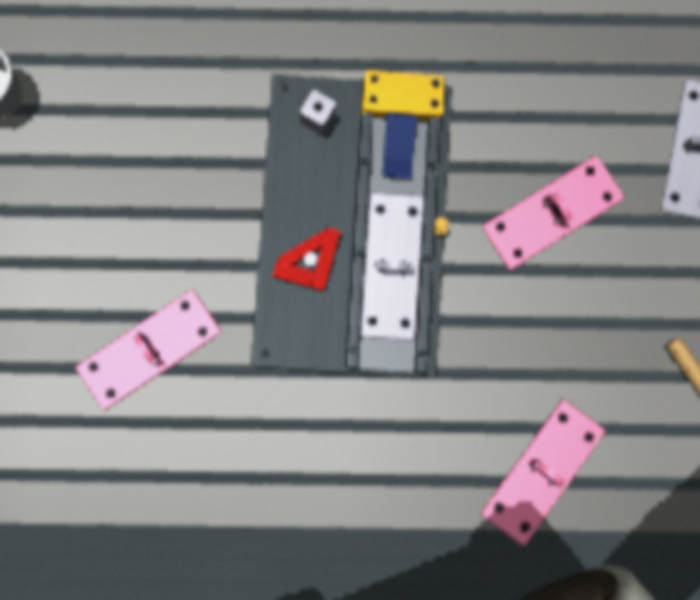

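View pics/side0.png

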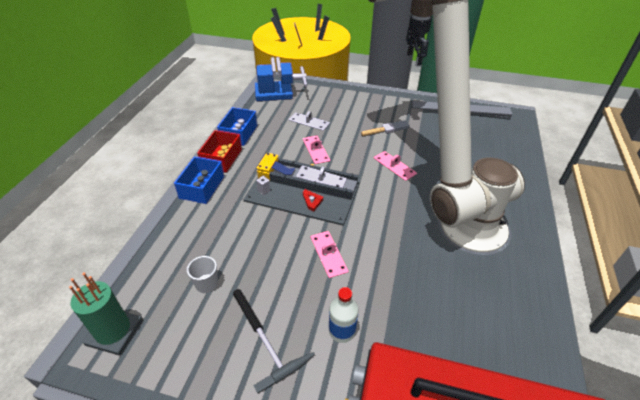

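The top crop shows these candidates:
- The silver bracket in the channel at crop (393,267), full pixel (357,197).
- Three pink look-alikes at full pixels (422,175), (260,230) and (417,279).
- The silver spare bracket at about (474,150).

I choose the silver one in the channel: the blue leaf is at crop (400,147) and the yellow stop at (403,93). The side view agrees, with the bracket at about (320,176).

```bash
cat > h.py <<'E'
import numpy as np,cv2
from bench import arm
def cloud(c,d):
    m=arm.camera_model(c); v,u=np.mgrid[0:400,0:640]
    P=np.stack([(u-m['cx'])/m['fx']*d,(v-m['cy'])/m['fy']*d,d,np.ones_like(d)],-1)
    return (P@np.array(m['cam_to_world']).T)[...,:3]
def rect(P): # min area rect of xy
    (c,s,a)=cv2.minAreaRect(P[:,:2].astype(np.float32)); return np.round(c,1),np.round(s,1),round(a,2)
E
python3 - <<'E'
from h import *
for c in ["top","side"]:
    z=np.load(c+"0.npz"); p,d=z['p'],z['d']; W=cloud(c,d); h=cv2.cvtColor(p,cv2.COLOR_RGB2HSV).astype(int)
    R=np.zeros(d.shape,bool)
    if c=="top": R[110:242,300:384]=1
    else: R[145:225,240:362]=1
    H,S,V=h[...,0],h[...,1],h[...,2]
    Y=R&(H>18)&(H<32)&(S>150)&(d>0); B=R&(H>105)&(H<130)&(S>100)&(d>0)
    big=lambda M:(lambda n,l,s,_:l==1+np.argmax(s[1:,4]))(*cv2.connectedComponentsWithStats(M.astype(np.uint8)))
    Y=big(Y)&(W[...,2]>54);B=big(B)
    print(c,"yellow",rect(W[Y]),np.median(W[Y][:,2]),"leaf",rect(W[B]),W[B].min(0),W[B].max(0))
    S_=big(R&(S<45)&(V>165)&(d>0)); P=W[S_]
    print("plate",rect(P),np.percentile(P[:,2],[2,10,50,90,98]),S_.sum())
    if c=="top":
        # profile along the plate centreline
        for v in range(115,245,3):
            print(v,[ (np.round(W[v,u]).astype(int).tolist(),p[v,u].tolist()) for u in (356-int((v-197)*.06),)])
E
```

```text
top yellow (array([696.6, -61.5]), array([87. , 44.3]), 86.83) 63.57696226966141 leaf (array([639.3, -59.7]), array([30.1, 67.7]), 86.48) [605.54650357 -75.54732842  32.53622807] [673.3729846  -44.64231513  58.62293352]
plate (array([491.9, -51.4]), array([ 58.5, 198.3]), 86.78) [28.72111904 31.90206484 43.22411319 52.04415661 79.17362699] 1344
115 [([750, -66, 2], [75, 81, 85])]
118 [([742, -66, 0], [126, 115, 86])]
121 [([713, -60, 61], [236, 201, 52])]
124 [([705, -60, 61], [236, 203, 53])]
127 [([697, -60, 58], [236, 205, 53])]
130 [([686, -59, 65], [236, 206, 54])]
133 [([679, -57, 61], [231, 199, 52])]
136 [([673, -58, 50], [56, 62, 95])]
139 [([665, -58, 49], [55, 68, 118])]
142 [([656, -58, 50], [53, 67, 116])]
145 [([649, -59, 44], [54, 69, 117])]
148 [([641, -56, 44], [52, 66, 115])]
151 [([633, -57, 39], [52, 67, 115])]
154 [([625, -57, 35], [47, 61, 109])]
157 [([616, -57, 39], [44, 58, 106])]
160 [([606, -56, 43], [53, 64, 100])]
163 [([599, -57, 35], [141, 147, 152])]
166 [([591, -55, 32], [148, 152, 159])]
169 [([579, -52, 55], [226, 226, 233])]
172 [([570, -52, 53], [
[... 621 characters left out ...]
[([438, -49, 40], [226, 226, 235])]
223 [([430, -49, 36], [221, 220, 230])]
226 [([422, -50, 34], [161, 166, 173])]
229 [([414, -50, 27], [159, 166, 171])]
232 [([405, -47, 34], [160, 167, 172])]
235 [([397, -48, 27], [161, 167, 173])]
238 [([389, -49, 12], [109, 116, 121])]
241 [([381, -50, 2], [127, 130, 129])]
244 [([372, -50, 6], [185, 185, 182])]
side yellow (array([691.3, -57.1]), array([85.7, 47.4]), 88.84) 61.85791647607289 leaf (array([637.7, -57.7]), array([52.3, 78.9]), 68.58) [599.75424904 -93.7552919   32.21932721] [668.31830154 -21.5682255   55.0122737 ]
plate (array([500.8, -96.8]), array([164.1, 172.6]), 83.24) [-0.57697028 35.7675841  43.84999122 50.87988069 79.55332477] 537
```

Request:
send_rows(targets=[{"az": 6, "gripper": 1}, {"az": 6, "gripper": 1}, {"az": 6, "gripper": 1}, {"az": 6, "gripper": 1}, {"az": 6, "gripper": 1}])

```text
$.targets[0]: bad value
```

Request:
send_rows(targets=[{"x": -1.2, "y": 3.7, "gripper": 1}, {"x": -1.2, "y": 3.7, "gripper": 1}, {"x": -1.2, "y": 3.7, "gripper": 1}, {"x": -1.2, "y": 3.7, "gripper": 1}, {"x": -1.2, "y": 3.7, "gripper": 1}])

```text
$.targets[0]: bad value
```

Request:
send_rows(targets=[{"x": -1.2, "y": 3.7, "z": 1, "gripper": 1}, {"x": -1.2, "y": 3.7, "z": 1, "gripper": 1}, {"x": -1.2, "y": 3.7, "z": 1, "gripper": 1}, {"x": -1.2, "y": 3.7, "z": 1, "gripper": 1}, {"x": -1.2, "y": 3.7, "z": 1, "gripper": 1}])

```text
$.targets[0]: bad value
```

Request:
send_rows(targets=[{"x": 0, "y": 0, "z": 0, "ax": 0, "ay": 0, "az": 6, "gripper": 1}, {"x": 0, "y": 0, "z": 0, "ax": 0, "ay": 0, "az": 6, "gripper": 1}, {"x": 0, "y": 0, "z": 0, "ax": 0, "ay": 0, "az": 6, "gripper": 1}, {"x": 0, "y": 0, "z": 0, "ax": 0, "ay": 0, "az": 6, "gripper": 1}, {"x": 0, "y": 0, "z": 0, "ax": 0, "ay": 0, "az": 6, "gripper": 1}])

```text
clock: 0.92
position: [281.8, -557.8, 231.3]
ee_rot: [0.031, 1.0, 0.0, 0.0]
contact_force: [0.7, -0.2, -0.8]
gripper_width: 25.8
grasp_force: 0.0
```

Request:
send_rows(targets=[{"x": -1.2, "y": 3.7, "z": 0, "ax": 0, "ay": 0, "az": 0, "gripper": 1}, {"x": -1.2, "y": 3.7, "z": 0, "ax": 0, "ay": 0, "az": 0, "gripper": 1}, {"x": -1.2, "y": 3.7, "z": 0, "ax": 0, "ay": 0, "az": 0, "gripper": 1}, {"x": -1.2, "y": 3.7, "z": 0, "ax": 0, "ay": 0, "az": 0, "gripper": 1}, {"x": -1.2, "y": 3.7, "z": 0, "ax": 0, "ay": 0, "az": 0, "gripper": 1}])

```text
clock: 1.33
position: [352.3, -374.9, 231.4]
ee_rot: [0.028, 1.0, -0.0, 0.0]
contact_force: [1.0, 0.1, -0.4]
gripper_width: 0.2
grasp_force: 0.0
```

Request:
send_rows(targets=[{"x": -1.2, "y": 3.7, "z": 1, "ax": 0, "ay": 0, "az": 0, "gripper": 1}, {"x": -1.2, "y": 3.7, "z": 1, "ax": 0, "ay": 0, "az": 0, "gripper": 1}, {"x": -1.2, "y": 3.7, "z": 1, "ax": 0, "ay": 0, "az": 0, "gripper": 1}, {"x": -1.2, "y": 3.7, "z": 1, "ax": 0, "ay": 0, "az": 0, "gripper": 1}, {"x": -1.2, "y": 3.7, "z": 1, "ax": 0, "ay": 0, "az": 0, "gripper": 1}])

```text
clock: 1.75
position: [422.7, -193.3, 181.4]
ee_rot: [0.028, 1.0, -0.0, 0.001]
contact_force: [0.0, -0.0, -0.8]
gripper_width: -0.3
grasp_force: 0.0
```

Request:
send_rows(targets=[{"x": -1.2, "y": 3.7, "z": 0.5, "ax": 0, "ay": 0, "az": 0, "gripper": 1}, {"x": -1.2, "y": 3.7, "z": 0.5, "ax": 0, "ay": 0, "az": 0, "gripper": 1}, {"x": -1.2, "y": 3.7, "z": 0.5, "ax": 0, "ay": 0, "az": 0, "gripper": 1}, {"x": -1.2, "y": 3.7, "z": 0.5, "ax": 0, "ay": 0, "az": 0, "gripper": 1}, {"x": 0, "y": 0, "z": 0, "ax": 0, "ay": 0, "az": 0, "gripper": 1}])

```text
clock: 2.17
position: [480.8, -45.3, 161.0]
ee_rot: [0.025, 1.0, 0.0, 0.001]
contact_force: [-0.3, 0.5, -0.9]
gripper_width: 0.0
grasp_force: 0.0
```

```bash
python3 - <<'E'
from h import *
s=arm.read_state(); print(s['clock'],s['position'],s['ee_rot'],s['contact_force'],s['gripper_width'])
p,d=arm.get_image("wrist"); cv2.imwrite("pics/w1.png",p[:,:,::-1]); np.savez("w1.npz",p=p,d=d)
W=cloud("wrist",d);m=arm.camera_model("wrist");print(np.round(m['cam_to_world'],2).tolist())
h=cv2.cvtColor(p,cv2.COLOR_RGB2HSV).astype(int)
Y=(h[...,0]>18)&(h[...,0]<32)&(h[...,1]>150)&(d>0)&(W[...,2]>50)&(W[...,2]<75)
if Y.sum()>50: print("yellow",rect(W[Y]),np.median(W[Y][:,2]))
o=np.array([674.,-60.2]); e=np.array([.9984,-.056]); n=np.array([.056,.9984])
q=W[...,:2]-o; X=q@e; N=q@n
for x in range(-290,0,6):
    M=(abs(X-x)<3)&(abs(N)<6)&(d>0)
    if M.sum()>5: print(x,round(np.median(W[M][:,2]),1),np.median(p[M],0).astype(int),end="; ")
E
```

```text
2.1667 [480.81716922 -45.28009354 160.97001006] [2.46344342e-02 9.99696194e-01 2.16607047e-04 7.86172976e-04] [-0.2622476   0.52153508 -0.94822831] 0.022917204677454502
[[0.05, 0.95, 0.32, 397.36], [1.0, -0.05, -0.02, -42.82], [-0.0, 0.32, -0.95, 304.04], [0.0, 0.0, 0.0, 1.0]]
-290 12.6 [123 132 135]; -284 30.5 [119 123 126]; -278 30.7 [117 121 125]; -272 30.7 [116 120 123]; -266 30.6 [115 119 122]; -260 30.5 [114 118 121]; -254 30.7 [113 117 121]; -248 36.6 [164 164 172]; -242 37.0 [164 164 172]; -236 37.8 [164 163 172]; -230 38.3 [163 163 171]; -224 38.7 [163 163 171]; -218 39.4 [163 162 171]; -212 234.8 [30 33 36]; -206 201.6 [31 33 36]; -200 198.9 [41 44 47]; -194 199.0 [44 45 47]; -188 208.3 [38 40 44]; -182 73.8 [ 95  95 102]; -176 65.1 [161 160 168]; -170 83.7 [236 236 245]; -152 46.0 [236 235 244]; -146 46.4 [235 234 243]; -38 41.0 [146 162 202]; -32 43.1 [146 162 202]; -26 45.2 [145 161 201]; -20 47.7 [144 160 200]; -14 49.8 [143 159 200]; -8 51.6 [143 158 199];
```

View pics/w1.png

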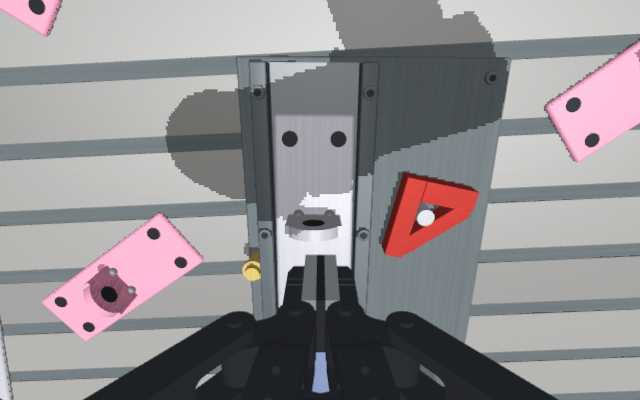

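The wrist view shows the silver bracket in the channel: rear edge at row ~113, lug at (313,225), with the fingers just ahead of it in the image. The red square at (430,215) is clear of the fingers. The bed end comes out at X ≈ −286, which agrees with the stop estimate.

```bash
python3 - <<'E'
from h import *
z=np.load("w1.npz");p,d=z['p'],z['d'];W=cloud("wrist",d)
o=np.array([674.,-60.2]); e=np.array([.9984,-.056]); n=np.array([.056,.9984])
q=W[...,:2]-o; X=q@e; N=q@n; Z=W[...,2]
for a,b,l,hh in [(-280,-256,25,34),(-248,-220,34,42),(-175,-160,60,95),(-150,-140,42,50)]:
    M=(X>a)&(X<b)&(abs(N)<40)&(Z>l)&(Z<hh)&(d>0)
    print(a,M.sum(),np.percentile(N[M],[1,50,99]).round(1),np.percentile(X[M],[1,99]).round(1),Z[M].max())
s=arm.read_state(); q=s['position'][:2]-o; print(s['clock'],s['position'],q@e,q@n,s['ee_rot'])
E
```

```text
-280 3013 [-34.3  -2.7  29.1] [-279.7 -256.5] 33.92332342666674
-248 3180 [-34.5  -2.6  29.4] [-247.8 -220.2] 41.98322969805605
-175 211 [-22.4  -3.2  16.9] [-175.  -171.8] 84.87455691276108
-150 981 [-39.6  -1.7  39.3] [-149.9 -140.2] 49.69759227678591
2.2167 [479.55738853 -47.22498286 161.05754642] -194.85810424878576 2.0654708659175003 [ 2.52478915e-02  9.99681221e-01 -2.11121797e-05  2.86456709e-05]
```

Request:
send_rows(targets=[{"x": 0.4, "y": -0.45, "z": 2.5, "ax": 0, "ay": 0, "az": 0, "gripper": 1}, {"x": 0, "y": 0, "z": 2.5, "ax": 0, "ay": 0, "az": 0, "gripper": 1}, {"x": 0, "y": 0, "z": 2.5, "ax": 0, "ay": 0, "az": 0, "gripper": 1}, {"x": 0, "y": 0, "z": 2.5, "ax": 0, "ay": 0, "az": 0, "gripper": 1}, {"x": 0, "y": 0, "z": 0.8, "ax": 0, "ay": 0, "az": 0, "gripper": 1}])

```text
clock: 2.63
position: [471.6, -55.5, 50.6]
ee_rot: [0.029, 1.0, -0.0, -0.003]
contact_force: [-0.2, -1.1, 0.8]
gripper_width: -0.0
grasp_force: 0.0
```

Request:
send_rows(targets=[{"x": 0, "y": 0, "z": 0, "ax": 0, "ay": 0, "az": 0, "gripper": 1}, {"x": 0, "y": 0, "z": 0, "ax": 0, "ay": 0, "az": 0, "gripper": 1}])

```text
clock: 2.8
position: [474.7, -54.8, 53.9]
ee_rot: [0.028, 1.0, -0.0, 0.0]
contact_force: [0.5, 0.4, -0.2]
gripper_width: -0.4
grasp_force: 0.0
```

Request:
send_rows(targets=[{"x": 0, "y": 0.3, "z": 0.5, "ax": 0, "ay": 0, "az": 0, "gripper": 1}, {"x": 0, "y": 0, "z": 0.4, "ax": 0, "ay": 0, "az": 0, "gripper": 1}, {"x": 0, "y": 0, "z": 0.3, "ax": 0, "ay": 0, "az": 0, "gripper": 1}, {"x": 0, "y": 0, "z": 0.2, "ax": 0, "ay": 0, "az": 0, "gripper": 1}, {"x": 0, "y": 0, "z": 0, "ax": 0, "ay": 0, "az": 0, "gripper": 1}])

```text
clock: 3.22
position: [475.2, -51.1, 39.9]
ee_rot: [0.028, 1.0, 0.0, 0.001]
contact_force: [-0.6, -0.6, 4.9]
gripper_width: 0.2
grasp_force: 2.3
```

Request:
send_rows(targets=[{"x": 0, "y": 0, "z": 0.2, "ax": 0, "ay": 0, "az": 0, "gripper": 1}, {"x": 0, "y": 0, "z": 0, "ax": 0, "ay": 0, "az": 0, "gripper": 1}, {"x": 0, "y": 0, "z": 0, "ax": 0, "ay": 0, "az": 0, "gripper": 1}])

```text
clock: 3.47
position: [475.5, -51.1, 38.3]
ee_rot: [0.028, 1.0, 0.0, 0.001]
contact_force: [-0.2, 0.7, 6.7]
gripper_width: -0.1
grasp_force: 3.3
```

Request:
send_rows(targets=[{"x": 0, "y": 0, "z": 0.2, "ax": 0, "ay": 0, "az": 0, "gripper": 1}, {"x": 0, "y": 0, "z": 0, "ax": 0, "ay": 0, "az": 0, "gripper": 1}, {"x": 0, "y": 0, "z": 0, "ax": 0, "ay": 0, "az": 0, "gripper": 1}])

```text
clock: 3.72
position: [475.7, -51.1, 36.6]
ee_rot: [0.027, 1.0, 0.0, 0.001]
contact_force: [-2.5, 0.2, 7.8]
gripper_width: 0.1
grasp_force: 4.3
```

Request:
send_rows(targets=[{"x": 0, "y": 0, "z": 0.2, "ax": 0, "ay": 0, "az": 0, "gripper": 1}, {"x": 0, "y": 0, "z": 0, "ax": 0, "ay": 0, "az": 0, "gripper": 1}, {"x": 0, "y": 0, "z": 0, "ax": 0, "ay": 0, "az": 0, "gripper": 1}])

```text
clock: 3.97
position: [475.9, -51.1, 36.0]
ee_rot: [0.027, 1.0, -0.0, 0.002]
contact_force: [-3.8, 1.9, 19.7]
gripper_width: -0.2
grasp_force: 9.7
```

Request:
send_rows(targets=[{"x": 0, "y": 0, "z": 0.1, "ax": 0, "ay": 0, "az": 0, "gripper": 1}, {"x": -0.3, "y": 0, "z": 0, "ax": 0, "ay": 0, "az": 0, "gripper": 1}, {"x": -0.3, "y": 0, "z": 0, "ax": 0, "ay": 0, "az": 0, "gripper": 1}, {"x": -0.3, "y": 0, "z": 0, "ax": 0, "ay": 0, "az": 0, "gripper": 1}, {"x": -0.3, "y": 0, "z": 0, "ax": 0, "ay": 0, "az": 0, "gripper": 1}])

```text
clock: 4.38
position: [486.9, -52.2, 36.0]
ee_rot: [0.027, 1.0, -0.0, 0.001]
contact_force: [-7.9, 0.5, 28.1]
gripper_width: 0.3
grasp_force: 14.0
```

```bash
cat > look.py <<'E'
from h import *
import sys
s=arm.read_state(); print(s['clock'],s['position'].round(1),s['contact_force'].round(1),s['wrist_torque'].round(2),s['ee_rot'].round(4))
o=np.array([674.,-60.2]); e=np.array([.9984,-.056]); n=np.array([.056,.9984])
p,d=arm.get_image("wrist"); W=cloud("wrist",d)
q=W[...,:2]-o; X=q@e; N=q@n+2.5; Z=W[...,2]
for x in range(-284,-5,3):
    M=(abs(X-x)<1.5)&(abs(abs(N)-15)<10)&(d>0)&(Z<60)
    if M.sum()>8: print(x,round(np.median(Z[M]),1),int(np.median(p[M])),end="; ")
print(s['position'][:2]@e-o@e,s['position'][:2]@n-o@n)
E
python3 look.py
```

```text
4.3833 [486.9 -52.2  36. ] [-7.9  0.5 28.1] [0.15 2.37 0.04] [ 2.690e-02  9.996e-01 -5.000e-04  7.000e-04]
-284 30.2 211; -281 30.3 211; -278 30.2 210; -275 30.3 209; -272 30.3 208; -269 30.3 207; -266 30.3 201; -263 30.3 193; -260 30.3 127; -257 30.3 124; -254 30.2 121; -251 30.3 120; -248 30.3 120; -245 30.3 119; -242 30.3 118; -239 30.8 120; -236 36.1 154; -233 36.3 156; -230 36.3 156; -227 36.3 155; -224 36.4 143; -221 36.5 39; -218 36.5 47; -215 36.4 154; -212 36.3 156; -209 36.3 156; -206 36.3 156; -203 36.3 156; -200 36.3 155; -197 36.6 154; -194 43.4 106; -191 36.6 154; -188 36.3 155; -185 36.3 155; -182 36.3 155; -179 36.3 155; -176 36.4 157; -173 36.3 164; -170 36.3 163; -167 36.3 164; -164 36.3 162; -161 36.1 154; -187.21818922475182 -2.535198888375646
```

Request:
send_rows(targets=[{"x": -0.4, "y": 0, "z": 0, "ax": 0, "ay": 0, "az": 0, "gripper": 1}, {"x": -0.4, "y": 0, "z": 0, "ax": 0, "ay": 0, "az": 0, "gripper": 1}, {"x": -0.4, "y": 0, "z": 0, "ax": 0, "ay": 0, "az": 0, "gripper": 1}, {"x": -0.4, "y": 0, "z": 0, "ax": 0, "ay": 0, "az": 0, "gripper": 1}, {"x": -0.4, "y": 0, "z": 0, "ax": 0, "ay": 0, "az": 0, "gripper": 1}])

```text
clock: 4.85
position: [506.9, -53.4, 36.0]
ee_rot: [0.027, 1.0, -0.0, 0.001]
contact_force: [-6.8, 0.3, 24.8]
gripper_width: -0.2
grasp_force: 12.9
```

```bash
python3 look.py
```

```text
4.85 [506.9 -53.4  36. ] [-6.8  0.3 24.8] [0.16 2.25 0.  ] [ 2.700e-02  9.996e-01 -5.000e-04  7.000e-04]
-275 30.1 203; -272 30.2 203; -269 30.2 203; -266 30.2 203; -263 30.1 203; -260 30.2 203; -257 30.2 203; -254 30.3 203; -251 30.3 203; -248 30.2 203; -245 30.2 198; -242 30.2 191; -239 30.3 125; -236 30.2 122; -233 30.3 119; -230 30.3 118; -227 30.3 117; -224 30.2 116; -221 30.2 116; -218 33.4 124; -215 36.2 155; -212 36.2 156; -209 36.3 156; -206 36.4 155; -203 36.4 89; -200 36.5 39; -197 36.4 110; -194 36.3 155; -191 36.3 156; -188 36.3 156; -185 36.3 156; -182 36.3 156; -179 36.4 156; -176 36.6 154; -173 46.3 59; -170 36.3 155; -167 36.3 155; -164 36.2 155; -161 36.4 155; -158 36.4 155; -155 36.3 162; -152 36.4 164; -149 36.2 164; -146 36.4 164; -143 36.3 162; -167.1898520559978 -2.5768198269914286
```

Request:
send_rows(targets=[{"x": -0.4, "y": 0, "z": 0.05, "ax": 0, "ay": 0, "az": 0, "gripper": 1}, {"x": -0.4, "y": 0, "z": 0, "ax": 0, "ay": 0, "az": 0, "gripper": 1}, {"x": -0.4, "y": 0, "z": 0, "ax": 0, "ay": 0, "az": 0, "gripper": 1}, {"x": -0.4, "y": 0, "z": 0, "ax": 0, "ay": 0, "az": 0, "gripper": 1}, {"x": -0.4, "y": 0, "z": 0, "ax": 0, "ay": 0, "az": 0, "gripper": 1}])

```text
clock: 5.32
position: [524.7, -54.9, 35.9]
ee_rot: [0.027, 1.0, -0.001, -0.002]
contact_force: [-17.3, 2.1, 35.7]
gripper_width: -0.3
grasp_force: 29.9
```

Request:
send_rows(targets=[{"x": -0.4, "y": 0, "z": 0, "ax": 0, "ay": 0, "az": 0, "gripper": 1}, {"x": -0.4, "y": 0, "z": 0, "ax": 0, "ay": 0, "az": 0, "gripper": 1}, {"x": -0.4, "y": 0, "z": 0, "ax": 0, "ay": 0, "az": 0, "gripper": 1}, {"x": -0.4, "y": 0, "z": 0, "ax": 0, "ay": 0, "az": 0, "gripper": 1}, {"x": 0, "y": 0, "z": 0, "ax": 0, "ay": 0, "az": 0, "gripper": 1}])

```text
clock: 5.73
position: [541.9, -55.9, 36.0]
ee_rot: [0.027, 1.0, -0.001, -0.0]
contact_force: [-6.8, -0.9, 26.3]
gripper_width: -0.0
grasp_force: 12.9
```

```bash
python3 look.py
```

```text
5.7333 [541.9 -55.9  36. ] [-6.8 -0.9 26.3] [-0.28  2.33 -0.06] [ 2.710e-02  9.996e-01 -9.000e-04 -2.000e-04]
-242 30.0 205; -239 30.2 205; -236 30.3 206; -233 30.2 207; -230 30.3 208; -227 30.2 210; -224 30.3 210; -221 30.3 212; -218 30.2 214; -215 30.3 214; -212 30.3 214; -209 30.3 206; -206 30.2 197; -203 30.3 127; -200 30.3 123; -197 30.4 121; -194 35.9 154; -191 36.3 158; -188 36.3 158; -185 36.2 158; -182 36.4 154; -179 36.4 41; -176 36.5 41; -173 36.4 155; -170 36.3 157; -167 36.3 157; -164 36.3 157; -161 36.3 157; -158 36.3 157; -155 36.3 157; -152 36.3 157; -149 36.3 157; -146 36.4 156; -143 36.6 155; -140 36.4 156; -137 45.9 62; -134 36.3 156; -131 36.3 156; -128 36.3 155; -125 36.3 155; -122 36.4 155; -119 38.7 120; -116 36.3 162; -113 36.4 161; -110 36.3 160; -107 36.3 155; -132.095438330271 -3.09760909399931
```

Request:
send_rows(targets=[{"x": -0.4, "y": 0, "z": 0, "ax": 0, "ay": 0, "az": 0, "gripper": 1}, {"x": -0.4, "y": 0, "z": 0, "ax": 0, "ay": 0, "az": 0, "gripper": 1}, {"x": -0.4, "y": 0, "z": 0, "ax": 0, "ay": 0, "az": 0, "gripper": 1}, {"x": -0.4, "y": 0, "z": 0, "ax": 0, "ay": 0, "az": 0, "gripper": 1}, {"x": -0.4, "y": 0, "z": 0, "ax": 0, "ay": 0, "az": 0, "gripper": 1}])

```text
clock: 6.2
position: [560.6, -56.9, 36.0]
ee_rot: [0.027, 1.0, -0.001, -0.001]
contact_force: [-11.5, 0.2, 29.0]
gripper_width: 0.1
grasp_force: 22.7
```

Request:
send_rows(targets=[{"x": -0.4, "y": 0, "z": 0, "ax": 0, "ay": 0, "az": 0, "gripper": 1}, {"x": -0.4, "y": 0, "z": 0, "ax": 0, "ay": 0, "az": 0, "gripper": 1}, {"x": -0.2, "y": 0, "z": 0, "ax": 0, "ay": 0, "az": 0, "gripper": 1}, {"x": 0, "y": 0, "z": 0, "ax": 0, "ay": 0, "az": 0, "gripper": 1}])

```text
clock: 6.53
position: [571.9, -57.5, 36.0]
ee_rot: [0.027, 1.0, -0.001, -0.0]
contact_force: [-8.6, -0.9, 24.3]
gripper_width: -0.0
grasp_force: 18.5
```

```bash
python3 look.py
```

```text
6.5333 [571.9 -57.5  36. ] [-8.6 -0.9 24.3] [-0.2   2.31  0.03] [ 2.720e-02  9.996e-01 -8.000e-04 -1.000e-04]
-212 30.3 206; -209 30.3 206; -206 30.4 205; -203 30.3 205; -200 30.3 205; -197 30.3 204; -194 30.3 204; -191 30.4 204; -188 30.3 203; -185 30.3 203; -182 30.3 203; -179 30.3 201; -176 30.3 194; -173 30.3 125; -170 30.3 122; -167 30.8 122; -164 36.0 155; -161 36.3 158; -158 36.3 158; -155 36.4 157; -152 36.4 153; -149 36.5 41; -146 36.5 41; -143 36.4 156; -140 36.3 158; -137 36.3 157; -134 36.3 157; -131 36.3 157; -128 36.3 157; -125 36.3 157; -122 36.3 157; -119 36.3 157; -116 36.3 156; -113 36.6 155; -110 36.5 155; -107 44.3 71; -104 36.2 155; -101 36.3 156; -98 36.4 155; -95 36.4 155; -92 36.7 154; -89 37.2 135; -86 36.3 161; -83 36.4 161; -80 36.2 160; -77 36.0 160; -102.0671747394274 -2.9914622472967274
```

Rear edge is at −166, so the front is ~6 mm short of the stop. I'll go in small steps until the force rises.

Request:
send_rows(targets=[{"x": -0.2, "y": 0, "z": 0, "ax": 0, "ay": 0, "az": 0, "gripper": 1}, {"x": -0.2, "y": 0, "z": 0, "ax": 0, "ay": 0, "az": 0, "gripper": 1}, {"x": 0, "y": 0, "z": 0, "ax": 0, "ay": 0, "az": 0, "gripper": 1}])

```text
clock: 6.83
position: [575.7, -57.7, 36.0]
ee_rot: [0.027, 1.0, -0.001, -0.0]
contact_force: [-8.7, -0.8, 24.2]
gripper_width: 0.1
grasp_force: 15.9
```

Request:
send_rows(targets=[{"x": -0.15, "y": 0, "z": 0, "ax": 0, "ay": 0, "az": 0, "gripper": 1}, {"x": 0, "y": 0, "z": 0, "ax": 0, "ay": 0, "az": 0, "gripper": 1}, {"x": 0, "y": 0, "z": 0, "ax": 0, "ay": 0, "az": 0, "gripper": 1}])

```text
clock: 7.08
position: [577.0, -57.8, 36.0]
ee_rot: [0.027, 1.0, -0.001, -0.0]
contact_force: [-9.6, -0.2, 25.3]
gripper_width: -0.1
grasp_force: 16.9
```

Request:
send_rows(targets=[{"x": -0.15, "y": 0, "z": 0, "ax": 0, "ay": 0, "az": 0, "gripper": 1}, {"x": 0, "y": 0, "z": 0, "ax": 0, "ay": 0, "az": 0, "gripper": 1}, {"x": 0, "y": 0, "z": 0, "ax": 0, "ay": 0, "az": 0, "gripper": 1}])

```text
clock: 7.33
position: [577.0, -57.8, 36.0]
ee_rot: [0.027, 1.0, -0.001, -0.002]
contact_force: [-13.7, 1.5, 27.8]
gripper_width: -0.1
grasp_force: 20.9
```

Request:
send_rows(targets=[{"x": -0.2, "y": 0, "z": 0, "ax": 0, "ay": 0, "az": 0, "gripper": 1}, {"x": 0, "y": 0, "z": 0, "ax": 0, "ay": 0, "az": 0, "gripper": 1}, {"x": 0, "y": 0, "z": 0, "ax": 0, "ay": 0, "az": 0, "gripper": 1}])

```text
clock: 7.58
position: [577.0, -57.8, 36.0]
ee_rot: [0.028, 1.0, -0.001, -0.004]
contact_force: [-18.0, 2.6, 30.7]
gripper_width: 0.0
grasp_force: 24.3
```

Request:
send_rows(targets=[{"x": -0.2, "y": 0, "z": 0, "ax": 0, "ay": 0, "az": 0, "gripper": 1}, {"x": 0, "y": 0, "z": 0, "ax": 0, "ay": 0, "az": 0, "gripper": 1}, {"x": 0, "y": 0, "z": 0, "ax": 0, "ay": 0, "az": 0, "gripper": 1}])

```text
clock: 7.83
position: [576.9, -57.9, 36.0]
ee_rot: [0.028, 1.0, -0.001, -0.006]
contact_force: [-21.2, 5.0, 35.1]
gripper_width: -0.3
grasp_force: 28.0
```

Request:
send_rows(targets=[{"x": 0.3, "y": 0, "z": 0, "ax": 0, "ay": 0, "az": 0, "gripper": 1}, {"x": 0, "y": 0, "z": -0.15, "ax": 0, "ay": 0, "az": 0, "gripper": 1}, {"x": 0, "y": 0, "z": -0.1, "ax": 0, "ay": 0, "az": 0, "gripper": 1}, {"x": 0, "y": 0, "z": 0, "ax": 0, "ay": 0, "az": 0, "gripper": 1}])

```text
clock: 8.17
position: [577.0, -57.8, 36.0]
ee_rot: [0.028, 1.0, -0.001, -0.003]
contact_force: [-9.7, 1.2, 15.6]
gripper_width: 0.3
grasp_force: 12.2
```

Request:
send_rows(targets=[{"x": 0.05, "y": 0, "z": -0.1, "ax": 0, "ay": 0, "az": 0, "gripper": 1}, {"x": 0.1, "y": 0, "z": -0.1, "ax": 0, "ay": 0, "az": 0, "gripper": 1}, {"x": 0, "y": 0, "z": 0, "ax": 0, "ay": 0, "az": 0, "gripper": 1}])

```text
clock: 8.42
position: [577.0, -57.4, 36.2]
ee_rot: [0.028, 1.0, -0.0, -0.002]
contact_force: [-5.9, 0.6, 4.9]
gripper_width: -0.3
grasp_force: 4.6
```

Request:
send_rows(targets=[{"x": 0.05, "y": 0, "z": -0.1, "ax": 0, "ay": 0, "az": 0, "gripper": 1}, {"x": 0.2, "y": 0, "z": -0.2, "ax": 0, "ay": 0, "az": 0, "gripper": 1}, {"x": 0.3, "y": 0, "z": -0.3, "ax": 0, "ay": 0, "az": 0, "gripper": 1}, {"x": 0.3, "y": 0, "z": -1, "ax": 0, "ay": 0, "az": 0, "gripper": 1}, {"x": 0, "y": 0, "z": -2, "ax": 0, "ay": 0, "az": 0, "gripper": 1}])

```text
clock: 8.83
position: [568.5, -56.6, 71.1]
ee_rot: [0.028, 1.0, -0.0, -0.002]
contact_force: [-0.0, 1.0, -0.5]
gripper_width: -0.3
grasp_force: 0.0
```

Request:
send_rows(targets=[{"x": 0, "y": 0, "z": -3, "ax": 0, "ay": 0, "az": 0, "gripper": 1}, {"x": 0, "y": 0, "z": -3, "ax": 0, "ay": 0, "az": 0, "gripper": 1}, {"x": 2, "y": 0, "z": -3, "ax": 0, "ay": 0, "az": 0, "gripper": 1}, {"x": 3, "y": 0, "z": -2, "ax": 0, "ay": 0, "az": 0, "gripper": 1}, {"x": 0, "y": 0, "z": 0, "ax": 0, "ay": 0, "az": 0, "gripper": 1}])

```text
clock: 9.25
position: [519.2, -53.6, 188.2]
ee_rot: [0.028, 1.0, 0.001, 0.004]
contact_force: [0.3, 0.1, -1.1]
gripper_width: -0.3
grasp_force: 0.0
```

```bash
python3 look.py; python3 - <<'E'
from h import *
w=arm.get_image("wrist")[0]; t=arm.get_image("top")[0]
a=cv2.resize(w,(560,350)); b=cv2.resize(t[110:250,290:400],None,fx=2.1,fy=2.5)
cv2.imwrite("pics/end.png",np.hstack([a,b])[:,:,::-1])
E
```

```text
9.25 [519.2 -53.6 188.2] [ 0.3  0.1 -1.1] [-0.01  0.05  0.  ] [2.760e-02 9.996e-01 9.000e-04 4.400e-03]
-284 28.6 195; -281 28.6 197; -278 28.6 197; -275 28.5 198; -272 28.6 199; -269 28.5 200; -266 28.5 200; -263 28.8 201; -260 28.5 201; -257 28.5 200; -254 28.5 196; -251 28.5 195; -248 28.5 191; -245 28.6 122; -242 28.6 120; -239 28.5 117; -236 28.5 117; -233 28.5 116; -230 28.6 116; -227 28.5 115; -224 28.5 115; -221 28.6 114; -218 28.4 114; -215 28.5 113; -212 28.5 113; -209 28.5 112; -206 28.6 112; -203 28.4 112; -200 28.4 111; -197 28.4 111; -194 28.4 111; -191 28.4 110; -188 28.4 110; -185 28.5 110; -182 28.5 109; -179 28.3 109; -176 28.5 109; -173 28.3 108; -170 28.5 108; -167 28.3 108; -164 28.5 108; -161 29.1 114; -158 34.0 146; -155 34.5 156; -152 34.3 237; -149 34.3 235; -146 34.6 155; -143 34.4 90; -140 34.5 164; -137 34.4 232; -134 34.4 237; -131 34.3 236; -128 34.3 236; -125 34.3 236; -122 34.3 235; -119 34.3 235; -116 34.4 235; -113 34.1 234; -110 34.4 234; -107 34.3 234; -104 34.3 233; -101 34.3 233; -98 34.2 232; -95 34.3 232; -92 34.2 231; -89 34.4 229; -86 38.6 106; -83 40.0 105; -80 34.1 153; -77 34.1 224; -74 34.6 227; -71 34.0 214; -154.90857529453388 -2.1164735701763675
```

View pics/end.png

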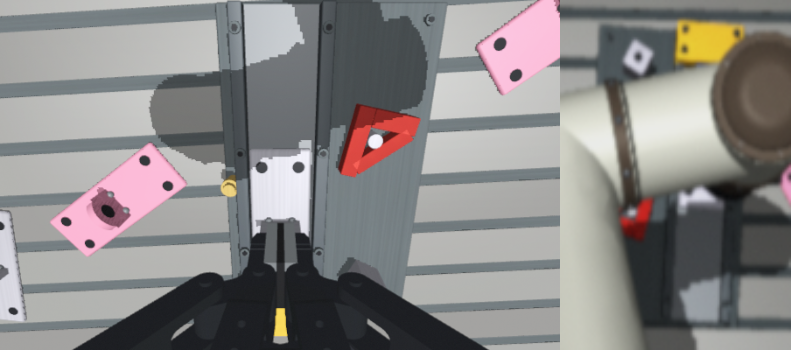

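The wrist view shows the plate flat, 6 mm above the bed all along. Its rear edge at row ~150 is 160 mm from the stop, so it is fully home, and the fingers are clear. The setting block and red square look undisturbed.

```bash
python3 -c "
from bench import arm
print(arm.job_done())"
```

```text
the job is handed in; nothing more can be done
None
```

The bracket lies flat under the leaf spring, fully home against the end stop; I let go and handed the job in at about 9 s, though I didn't measure the spring's lift directly.

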